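Clamp a spice jar in a one-hand jar holder

ROBOT

A 7-joint arm with a two-finger parallel gripper is mounted at the origin on a cart in front of the work surface, level with it; the furniture and walls round the work are solid. World frame = base frame: x ahead of the robot, y to its left, z up, the work surface at z = 0. Lengths are in m, angles in rad, forces in N, time in s.
With the tool pointing down it reaches from about 0.425 to 0.925 m from the base axis. Payload 6.8 kg.
Tool frame: the origin (TCP) lies midway between the tips of the shut fingers; the grasp point (between the pads) lies bot.grip_point_offset behind it (bot.grip_point_offset is the distance from the TCP to the grasp point, in m); z points along the fingers, y is the line along which they close (so a half turn about z gives the same grasp; the last joint's range is limited). The gripper opens to 85 mm and grips with 20 to 120 N. Pads are 22 mm wide; open, the fingers measure 114 mm over their backs; the gripper's body (76 mm by 85 mm) begins 54 mm behind the grasp point. The pads swing forward as they close: fully open they stand 13 mm farther back than shut.
Start: joints at [1.127, 0.477, 0.022, 1.555, -0.011, 1.109, -0.083], TCP at [0.222, -0.637, 0.196] pointing down, gripper open.
Joint ranges: [-2.96, 2.96], [-0.34, 2.1], [-1.41, 1.46], [0.24, 2.44], [-1.37, 4.51], [0.17, 1.92], [-2.96, 2.96]. Speed limits (rad/s): [2.39, 2.39, 3.14, 3.14, 3.14, 3.14, 3.14].

INTERFACE

Orientations are given as a unit quaternion [w, x, y, z].
In Python, from station import get_obs, cams, job, bot gives the robot as it stands.
- The arm moves only by the tool arm_command, never from a script. Its argument "rows" is a list that holds one entry, the list of rows, each a list of 5 numbers: the finger opening in mm, from 0 to 85.4, then the shift along the world's x, y, z in units of 60 mm (1.0 is 60 mm), then the turn about the world's z in units of 0.08 rad (1.0 is 0.08 rad). In form: [[[grip, x, y, z, turn], ...]]. A call has exactly 10 rows; each row shifts and turns the commanded pose from where the row before left it; what a row does not reach is not made up. A row lasts 1/8 s, in which the tool goes at most 62.5 mm and 10.7 degrees, less where a joint would pass 70% of its speed; a pose out of reach is approached as far as the arm can. A call with a number of a shift or a turn outside -1 to 1 is refused whole. A call with a gripper value outside its range is refused whole. The fingers move at their own pace and stop on an object; "newtons" is the grip in N (left out, the last holds). Time passes only in rows, so rows that do not move let the fingers close, or fill a call up. It gives the time, the measured TCP pose, the force, the opening and the grip force at its end, in the units of the state.
- get_obs(): the state, without advancing time (a new reading comes with each control period).
- cams.read_camera(name): name is "scene" or "top" or "wrist"; returns the picture (400x640x3 uint8, red, green, blue); there is no depth.
- cams.camera_params(name): a dict with "K" (3x3 intrinsics, pixels), "extrinsics" (4x4, takes a point from camera to world coordinates). Camera axes: x right, y down, z forward; pixel columns grow to the right and rows downward; lengths in m; the calibration is good to about 2 mm. A picture is of the moment at which its call begins: read the wrist's pose just before it. camera_params takes no time and is no camera call; for the wrist camera it gives the pose at the moment of the call.
- job.hand_in(): hands the job in; it is judged then, once.
The state is a dict: "t": time; "q": joint angles; "joint_vel": joint speeds; "joint_torque": joint torques, N m; "eef_pos": TCP position; "tool_rot": TCP orientation; "contact_force": force on the tool from outside, world axes, zero at the start; "torque": the same for the moment, N m; "gripper_width": opening from 0.0 (shut) to 1.0 (fully open); "grasp_force": force on a finger pad.
Only numpy, scipy, OpenCV 4.12 (cv2) and the standard library are available. Lean on these libraries where they do the work, as an engineer would, in place of code of your own. Each camera call takes 0.05 s, during which the arm holds its last target. There are 200 camera calls.

TASK

The spice jar's cap is stuck: stand the jar upright on the jar holder, between the sprung pad and the V-shaped stop. Then lift the spring plunger's black knob, slide the jaw up until the jar is pushed into the V and its sprung pad is clearly pressed in, though not to its end, and let the pin snap fully into the hole there, so that the jar is held firmly when you let go. Do not ram the glass or force the jaw against its pin, and leave the other things standing about where they are.

Things in the scene. Friction and masses are not known exactly. Their poses are not given: they have to be found in the camera images.
- holder: White board, 90 x 266 mm, fixed to the worktop: the base of a jar holder. Origin: centre of its underside; z up; y along its length, the way the jaw slides to close. The jar is to stand on its top, 20 mm above the origin.
- jaw (a joint): How far the jaw has slid along the holder's +y (m): 0 at the start, pin in the first hole; at most 0.088. The pin drops in at 0, 0.012, 0.024, ... 0.084, with 1 mm of play either way. The jaw is an aluminium saddle, 104 mm wide, astride the board, sliding with about 1 N of friction, a little more when moved fast. It carries the plunger and, 75 mm ahead of it (+y), the face of the sprung pad.
- plunger (a joint): How far the plunger is pulled up (m): 0 = pin fully home in a hole, 0.010 = upper stop. A spring pulls it down with 4 N at 0, 8 N at 0.010. The pin (5 mm across, round nose) clears the strip above 0.0075; let go between holes it rests on the strip at about 0.007 and drops when the jaw brings it over a hole.
- knob (a point): Centre of the plunger's knob, an upright black cylinder 24 mm across and 24 mm high, moving with plunger and jaw; at rest 72 mm above the worktop at x = 0, y = -104 mm + jaw of the holder. Below it a 16 mm sleeve, a 26 mm boss (top 29 mm below this point) and the saddle's top (42 mm below). Lifting it lifts the pin; moved along while lifted it carries the jaw with it.
- index_pin: The plunger's steel pin under the knob. Origin on the plunger's axis, 72 mm below the knob's centre.
- pad: Sprung pad on the jaw: a plate with a smooth black nylon face, 46 mm wide, 30 mm high (30 to 60 mm above the worktop) on two rods. Origin on the plunger's axis at worktop level while the pad is out; the face lies 75 mm ahead of it (+y of the holder). It gives way towards the plunger by up to 18 mm: it pushes with 3 N when it begins to give and 0.6 N more for each mm, 13.8 N at its stop.
- jar: Round spice jar with a yellow screw cap, 45 mm across, 100 mm high, 0.1 kg, standing on the worktop left of the holder. Origin: centre of its underside, z up. Cap from 80 to 100 mm, the same width as the glass.
- jam_jar: Jam jar with a red lid, 65 mm wide, 86 mm high; a bystander. Origin: centre of its underside.
- bottle_opener: Bottle opener with a black handle, 174 mm long, lying flat; a bystander. Origin: centre of its underside.
- salt_shaker: Salt shaker with a domed top, 44 mm across, 90 mm high; a bystander. Origin: centre of its underside.
- hole0 (a point): First of 8 holes in a steel strip let flush into the board's top, on its centre line: 7 mm wide, 12 mm apart, going to the holder's +y. Point: mouth of the hole, x = 0, y = -104 mm of the holder, 20 mm above the worktop.
- seat (a point): Point on the board's top, at x = 0, y = 37 mm of the holder: middle of the range of an aluminium stop with an upright V (44 mm high, smooth faces at 45 degrees, open to -y). It is screwed down differently each time and not reported: a jar home in the V has its centre on the board's centre line, anywhere from 24 mm before to 24 mm beyond this point. So the right hole is not known beforehand.
Mind the look-alikes: they are no part of the job. Leave any orange or turquoise look-alike of the jar alone.

How it is judged:
By the outcome, as a careful person would: the job done as asked, in the order asked, and still so for the second after the job is handed in, with the robot touching nothing.
It also fails if it takes over 67 s, if anything falls off the work surface, if the arm or the gripper's body presses on something with over 40 N, if the wrist force passes 120 N, or if a joint passes its speed limit or range.

## Working session

There is one attempt and no reset: what is moved stays moved. The work goes in short steps, Python scripts to look and compute and a tool call to move; the robot and the scene stay as the last step left them, time stands still between calls to the robot, and variables do not carry over. Pictures are saved under pics/ and viewed, at most 10 in all, crops included, and the job is handed in when it is done.

Besides the shell and the picture viewer there is one more tool, called after "Request:" as name([rows], argument=value, ...), one row to a line, values as JSON. arm_command: Moves the arm, as the interface text tells. Its arguments: {"type":"object","properties":{"rows":{"type":"array"},"newtons":{"type":"number"}},"required":["rows"]}

```bash
ls; mkdir -p pics
cat > h.py <<'E'
import numpy as np, cv2
from station import get_obs, cams, job, bot
def shot(n,f=None):
    P=cams.camera_params(n); im=cams.read_camera(n)
    if f: cv2.imwrite('pics/'+f,im[:,:,::-1])
    return im,P
def ray(P,u,v,z):
    K=np.array(P['K']);E=np.array(P['extrinsics'])
    d=E[:3,:3]@np.linalg.solve(K,[u,v,1]);o=E[:3,3]
    return o+d*(z-o[2])/d[2]
def proj(P,p):
    E=np.linalg.inv(np.array(P['extrinsics']));c=E[:3,:3]@np.array(p)+E[:3,3]
    q=np.array(P['K'])@c;return q[:2]/q[2]
E
python3 - <<'E'
from h import *
a,P=shot('top','top0.png');b,Q=shot('scene','scene0.png')
np.save('top0.npy',a);np.save('scene0.npy',b)
o=get_obs();print(o['t'],o['eef_pos'],o['tool_rot'],o['contact_force'],bot.grip_point_offset)
for X in(P,Q):print(np.round(X['extrinsics'],3).tolist(),np.round(X['K'],1).tolist())
E
```

```text
pics
0.1 [ 0.22224414 -0.63674456  0.19514455] [-7.93140999e-04  9.85932843e-01  1.67139963e-01 -1.81320467e-04] [-0.19812081 -0.11811525 -0.24981149] 0.0187
[[-0.02, -0.993, 0.12, 0.406], [-1.0, 0.02, 0.001, -0.04], [-0.004, -0.12, -0.993, 1.106], [0.0, 0.0, 0.0, 1.0]] [[362.2, 0.0, 317.6], [0.0, 362.2, 202.5], [0.0, 0.0, 1.0]]
[[-0.53, -0.556, 0.64, -0.334], [-0.848, 0.346, -0.402, 0.529], [0.002, -0.755, -0.655, 1.016], [0.0, 0.0, 0.0, 1.0]] [[520.2, 0.0, 314.6], [0.0, 520.2, 196.7], [0.0, 0.0, 1.0]]
```

View pics/top0.png

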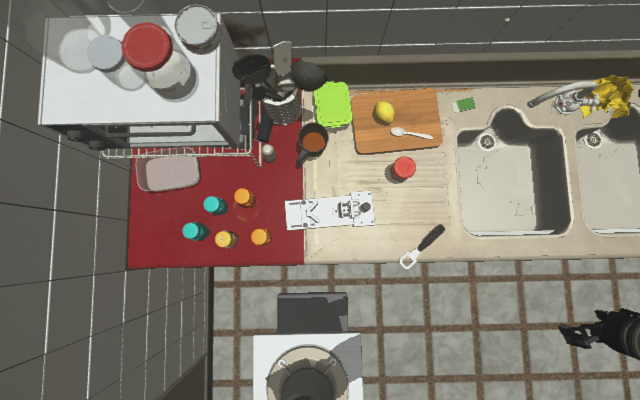

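View pics/scene0.png

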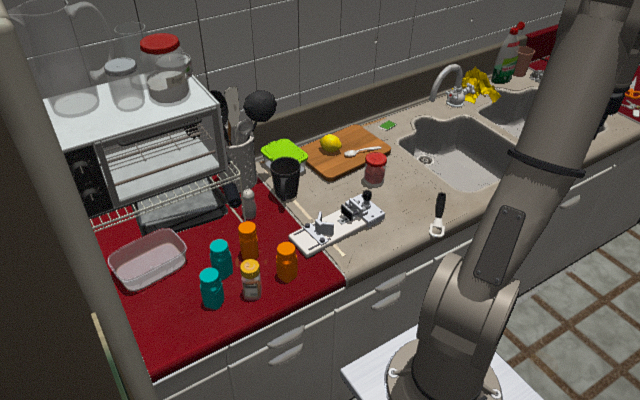

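Run:
```python
from h import *
a=np.load('top0.npy');b=np.load('scene0.npy');P=cams.camera_params('top');Q=cams.camera_params('scene')
# board: bright unsaturated region near holder
sub=np.zeros(a.shape[:2],np.uint8);sub[185:235,280:380]=1
h=cv2.cvtColor(a,cv2.COLOR_RGB2HSV)
m=((h[...,1]<25)&(h[...,2]>200)).astype(np.uint8)*sub
m=cv2.morphologyEx(m,cv2.MORPH_CLOSE,np.ones((9,9)))
c=max(cv2.findContours(m,0,2)[0],key=cv2.contourArea)
W=np.array([ray(P,u,v,.02)[:2] for u,v in c[:,0]]).astype(np.float32)
print('board',cv2.minAreaRect(W))
print(np.round([ray(P,u,v,.02)[:2] for u,v in cv2.boxPoints(cv2.minAreaRect(c))],3).tolist())
for n,im,X in(('top',a,P),('scene',b,Q)):
    h=cv2.cvtColor(im,cv2.COLOR_RGB2HSV)
    m=((h[...,0]>=19)&(h[...,0]<=28)&(h[...,1]>110)&(h[...,2]>120)).astype(np.uint8)
    for k,lab in [(i,s) for i,s in enumerate(cv2.connectedComponentsWithStats(m)[2])][1:]:
        if lab[4]>60: 
            u,v=lab[0]+lab[2]/2-.5,lab[1]+lab[3]/2-.5; print(n,lab,np.round(ray(X,u,v,.095),3))
o1=cv2.resize(a[180:260,180:380],None,fx=4,fy=4,interpolation=2)
o2=cv2.resize(b[180:320,190:390],None,fx=4,fy=4,interpolation=2)[:280*1]
cv2.imwrite('pics/c1.png',np.vstack([o1,cv2.resize(b[180:250,280:390],(800,280*800//800),interpolation=2)])[:,:,::-1])
cv2.imwrite('pics/c2.png',cv2.resize(b[225:315,195:305],None,fx=5,fy=5,interpolation=2)[:,:,::-1])
```

```text
board ((0.5101754069328308, -0.0723220705986023), (0.10328634083271027, 0.2629562318325043), 4.066409111022949)
[[0.552, 0.063], [0.571, -0.201], [0.468, -0.207], [0.45, 0.055]]
top [592  78  39  40 696] [ 0.817 -0.896  0.095]
top [376 101  19  22 267] [ 0.789 -0.239  0.095]
top [580 105  12  13 100] [ 0.778 -0.818  0.095]
top [241 191   8  12  62] [0.549 0.168 0.095]
top [216 231  16  16 169] [0.432 0.226 0.095]
top [255 230  11  13 116] [0.437 0.124 0.095]
scene [462  76  38  27 272] [ 0.75  -0.847  0.095]
scene [465  92  15  12  99] [ 0.723 -0.778  0.095]
scene [320 134  22  13 178] [ 0.767 -0.22   0.095]
scene [240 259  19  16 179] [0.436 0.226 0.095]
```

View pics/c1.png

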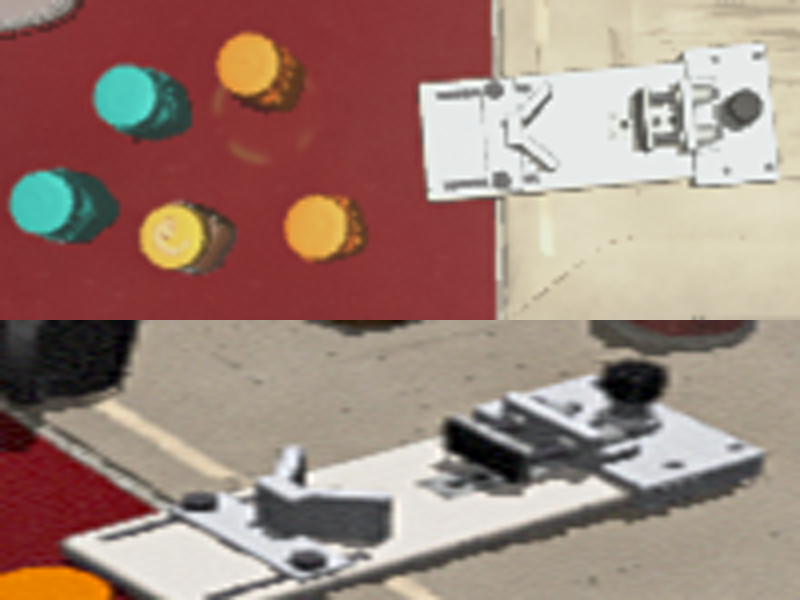

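View pics/c2.png

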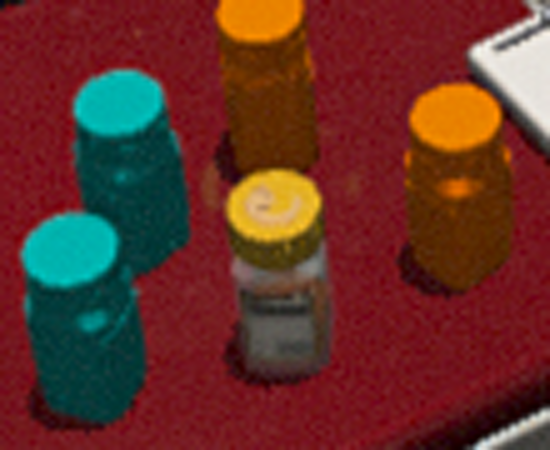

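The scene shows the candidates: yellow cap on clear glass at top (224,239) / scene (249,267), orange look-alikes at top (260,237) and (243,197), turquoise ones at top (214,205) and (194,231). The close crop confirms the yellow-capped clear glass jar, at about (0.434, 0.226). The holder's knob is at top (365,207), and its V is at about (308,211), opening towards the pad. I move there by way of the holder for a closer look.

Request:
arm_command([
  [[85,0.66,0.66,0.1,1],[85,0.66,0.66,0.1,1],[85,0.66,0.66,0.1,1],[85,0.66,0.66,0.1,1],[85,0.66,0.66,0.1,1],[85,0.66,0.66,0.1,1],[85,0.1,0.8,0.1,1],[85,0.1,0.8,0.1,1],[85,0,0.6,0.1,1],[85,0,0.5,0.1,1]],
], newtons=40)

```text
t: 1.35
eef_pos: [0.4717, -0.2363, 0.2562]
tool_rot: [-0.0, 0.842, 0.54, -0.0]
contact_force: [0.3, -0.0, 0.3]
gripper_width: 0.998
grasp_force: 0.0
```

Run:
```python
from h import *
o=get_obs();print(o['t'],o['eef_pos'],o['tool_rot'],o['q'])
a,P=shot('wrist','w1.png');np.save('w1.npy',a);np.savez('w1p',**P)
print(np.round(P['extrinsics'],3).tolist(),P['K'])
```

```text
1.35 [ 0.47167191 -0.23632597  0.25621207] [-2.57436671e-05  8.41879579e-01  5.39665401e-01 -1.70167697e-04] [ 0.62448432  0.19886324 -0.32122123  1.81445624  0.06897186  1.13936049
 -0.15043452]
[[0.908, -0.399, -0.126, 0.505], [-0.418, -0.866, -0.274, -0.166], [-0.0, 0.302, -0.953, 0.434], [0.0, 0.0, 0.0, 1.0]] [[316.66128586   0.         324.74605712]
 [  0.         316.66128586 199.2492798 ]
 [  0.           0.           1.        ]]
```

View pics/w1.png

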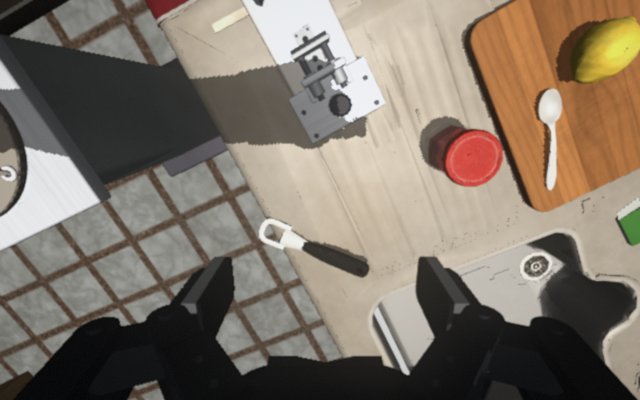

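The wrist view shows the knob at (341,105) and the jam jar at (473,157). The V is out of view, so I carry on over the holder.

Request:
arm_command([
  [[85,0,0.3,0,1],[85,0,0.4,0,1],[85,0,0.4,0,1],[85,0,0.4,0,1],[85,0,0.4,0,1],[85,0,0.4,0,1],[85,0,0.4,0,0.3],[85,0,0.4,0,0],[85,0,0.3,0,0],[85,0,0.2,0,0]],
])

```text
t: 2.65
eef_pos: [0.472, -0.0201, 0.256]
tool_rot: [0.0, 0.682, 0.732, 0.0]
contact_force: [0.1, 0.3, 0.2]
gripper_width: 0.996
grasp_force: 0.0
```

Run:
```python
from h import *
o=get_obs();print(o['t'],o['eef_pos'],o['tool_rot'])
a,P=shot('wrist');np.save('w2.npy',a);np.savez('w2p',**P)
cv2.imwrite('pics/w2.png',cv2.resize(a[40:300,170:520],None,fx=2.2,fy=2.2,interpolation=2)[:,:,::-1])
```

```text
2.65 [ 0.47199883 -0.02012136  0.25604521] [9.23859921e-06 6.81777738e-01 7.31559368e-01 7.52330069e-05]
```

View pics/w2.png

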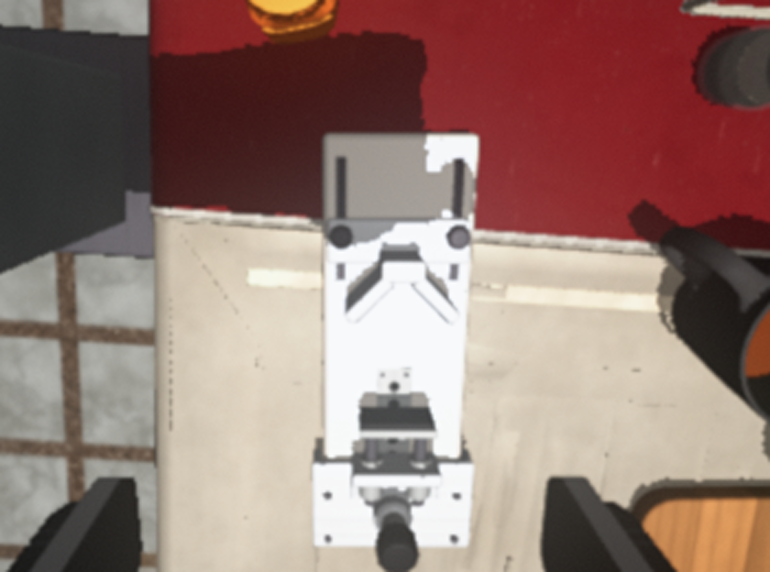

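Run:
```python
from h import *
P=dict(np.load('w2p.npz'))
f=lambda u,v,z:ray(P,170+(u+.5)/2.2-.5,40+(v+.5)/2.2-.5,z)
L=f(326,134,.02);R=f(478,134,.02);k=f(397.5,552,.084)
print(L,R,np.linalg.norm(L-R),'knob',k)
m=(L+R)/2;d=(m-k)[:2];print('len(237)',np.linalg.norm(d),'yaw',np.arctan2(-d[0],d[1]))
e=(R-L)[:2];print('yaw edge',np.arctan2(e[1],e[0]))
yh=d/np.linalg.norm(d);O=m[:2]-.133*yh;print('O',O)
xh=np.array([yh[1],-yh[0]])
for n,p in dict(tipL=f(349,318,.064),tipR=f(458,320,.064),apexL=f(385,282,.064),apexR=f(421,282,.064),padtop=f(397,434,.06),padtop2=f(397,410,.06),hole=f(394,386,.02),backT=f(403,248,.064)).items():
    q=p[:2]-O;print(n,np.round([q@xh,q@yh],4))
E=P['extrinsics'];print(E[:3,3])
# jar from top+scene two-view (pixels of cap centre)
T=cams.camera_params('top');S=cams.camera_params('scene')
def r(P,u,v):
    E=np.array(P['extrinsics']);d=E[:3,:3]@np.linalg.solve(np.array(P['K']),[u,v,1]);return E[:3,3],d/np.linalg.norm(d)
o1,d1=r(T,223.5,239);o2,d2=r(S,249,264)
A=sum(np.eye(3)-np.outer(d,d) for d in(d1,d2));b=sum((np.eye(3)-np.outer(d,d))@o for o,d in((o1,d1),(o2,d2)))
print('jar cap',np.linalg.solve(A,b))
```

```text
[0.45946864 0.0547484  0.02      ] [0.54556803 0.06075499 0.02      ] 0.08630866375772145 knob [ 0.51676075 -0.17314246  0.084     ]
len(237) 0.2313330031406434 yaw 0.06160569113197924
yaw edge 0.06965058506596118
O [ 0.51070671 -0.074996  ]
tipL [-0.0295  0.0365]
tipR [0.0305 0.0358]
apexL [-0.0102  0.0567]
apexR [0.0092 0.0569]
padtop [-0.0005 -0.0346]
padtop2 [-0.001  -0.0194]
hole [ 0.0002 -0.0195]
backT [-0.0012  0.0752]
[0.4677949  0.05711418 0.4342966 ]
jar cap [0.43195631 0.22465096 0.10592485]
```

The wrist view shows the board's far edge at crop (326–478,134), the V tips at (349,318) and (458,320), the pad at about (397,430) and the knob top at (397,552). The holder's yaw is about 0.066 rad, and a jar home in the V would sit near y ≈ +0.03. Next I go above the jar.

Request:
arm_command([
  [[85,-0.05,0.3,0,0],[85,-0.07,0.4,0,0],[85,-0.07,0.5,0,0],[85,-0.07,0.5,0,0],[85,-0.07,0.5,0,0],[75,-0.07,0.5,0,0],[75,-0.07,0.5,0,0],[75,-0.07,0.4,0,0],[75,-0.07,0.3,0,0],[75,-0.05,0.18,0,0]],
])

```text
t: 3.95
eef_pos: [0.4323, 0.2237, 0.256]
tool_rot: [-0.0, 0.682, 0.731, -0.0]
contact_force: [0.2, -0.1, -0.6]
gripper_width: 0.876
grasp_force: 0.0
```

Run:
```python
from h import *
o=get_obs();print(o['t'],o['eef_pos'],o['tool_rot'])
im,P=shot('wrist','w3.png')
h=cv2.cvtColor(im,cv2.COLOR_RGB2HSV)
m=((h[...,0]>=17)&(h[...,0]<=32)&(h[...,1]>110)&(h[...,2]>90)).astype(np.uint8)
for s in cv2.connectedComponentsWithStats(m)[2][1:]:
    if s[4]>100: print(s,ray(P,s[0]+s[2]/2-.5,s[1]+s[3]/2-.5,.1))
print(proj(P,[.432,.225,.1]))
```

```text
3.95 [0.43229416 0.22373952 0.25596789] [-4.93545219e-05  6.82126032e-01  7.31234623e-01 -4.78464298e-06]
[ 306  151   39   42 1064] [0.43358238 0.22683793 0.1       ]
[408 208  37  34 993] [0.55222486 0.17342683 0.1       ]
[305 240  36  32 901] [0.43757185 0.12634187 0.1       ]
[323.41936168 173.06712541]
```

View pics/w3.png

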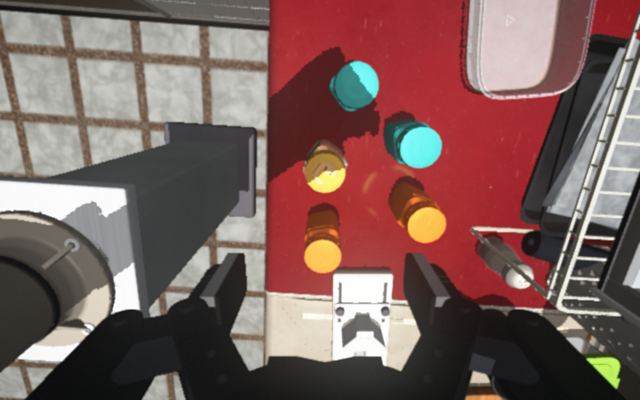

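The yellow cap is centred at (325,173), which matches the predicted spot. The orange and turquoise caps are clear of the fingers' line, so I descend and grip.

Request:
arm_command([
  [[72,0.02,0.03,-0.4,0],[72,0,0,-0.6,0],[72,0,0,-0.6,0],[72,0,0,-0.6,0],[72,0,0,-0.5,0],[72,0,0,-0.3,0],[72,0,0,-0.15,0],[40,0,0,0,0],[40,0,0,0,0],[40,0,0,0,0]],
], newtons=30)

```text
t: 5.25
eef_pos: [0.4342, 0.2252, 0.0678]
tool_rot: [0.0, 0.682, 0.731, 0.001]
contact_force: [0.4, 0.3, -0.2]
gripper_width: 0.467
grasp_force: 0.0
```

Request:
arm_command([
  [[40,0,0,0,0],[40,0,0,0,0],[40,0,0,0,0],[40,0,0,0.1,0],[40,0,0,0.3,0],[40,0,0,0.5,0],[40,0,0,0.6,0],[40,0,0,0.6,0],[40,0,0,0.5,0],[40,0,0,0.4,0]],
])

```text
t: 6.5
eef_pos: [0.4337, 0.2254, 0.2497]
tool_rot: [0.0, 0.682, 0.731, 0.001]
contact_force: [-0.5, 0.3, -0.6]
gripper_width: 0.467
grasp_force: 0.0
```

Run:
```python
from h import *
im,P=shot('wrist'); b,Q=shot('scene'); 
cv2.imwrite('pics/m1.png',np.hstack([cv2.resize(im,(480,300)),cv2.resize(b[120:320,140:353],(320,300))])[:,:,::-1])
print(get_obs()['gripper_width'])
```

```text
0.4745656136981578
```

View pics/m1.png

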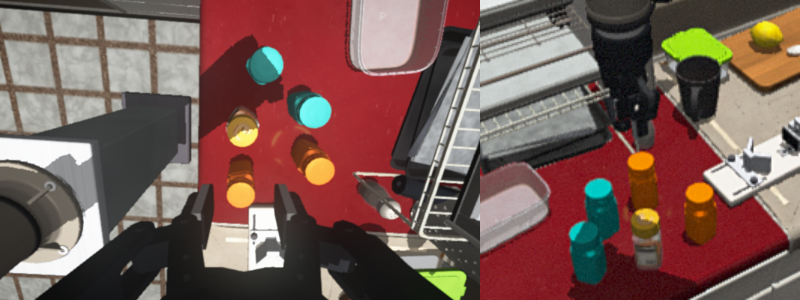

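The jar is still standing at its place (wrist picture ×1.33: (323,169)). The fingers only closed to the commanded 40 without touching it, so I descend again and command a full close.

Request:
arm_command([
  [[72,0,0,-0.1,0],[72,0,0,-0.5,0],[72,0,0,-0.6,0],[72,0,0,-0.6,0],[72,0,0,-0.6,0],[72,0,0,-0.4,0],[72,0,0,-0.25,0],[72,0,0,-0.1,0],[30,0,0,0,0],[10,0,0,0,0]],
], newtons=30)

```text
t: 7.85
eef_pos: [0.4342, 0.2254, 0.0589]
tool_rot: [0.0, 0.682, 0.731, 0.001]
contact_force: [-1.6, 1.2, 1.5]
gripper_width: 0.496
grasp_force: 30.1
```

Request:
arm_command([
  [[10,0,0,0,0],[10,0,0,0,0],[10,0,0,0,0],[10,0,0,0,0],[10,0,0,0,0],[10,0,0,0,0],[10,0,0,0,0],[10,0,0,0,0],[10,0,0,0,0],[10,0,0,0.1,0]],
])

```text
t: 9.1
eef_pos: [0.4335, 0.2247, 0.0641]
tool_rot: [0.0, 0.682, 0.731, -0.0]
contact_force: [0.0, -0.3, 0.1]
gripper_width: 0.489
grasp_force: 30.5
```

Gripped at 30 N. I lift first, then carry to the spot above the holder.

Request:
arm_command([
  [[10,0,0,0.3,0],[10,0,0,0.6,0],[10,0,0,0.6,0],[10,0.05,-0.1,0.5,0],[10,0.15,-0.3,0.27,0],[10,0.2,-0.5,0,0],[10,0.2,-0.6,0,0],[10,0.2,-0.7,0,0],[10,0.2,-0.7,0,0],[10,0.15,-0.6,0,0]],
])

```text
t: 10.35
eef_pos: [0.503, 0.0132, 0.2014]
tool_rot: [0.0, 0.683, 0.731, 0.0]
contact_force: [0.6, 1.0, -0.6]
gripper_width: 0.493
grasp_force: 30.6
```

Request:
arm_command([
  [[10,0.08,-0.5,0,0],[10,0.03,-0.36,0,0],[10,0,-0.2,0,0],[10,0,-0.05,-0.2,0],[10,0,0,-0.4,0],[10,0,0,-0.5,0],[10,0,0,-0.4,0],[10,0,0,-0.2,0],[10,0,0,0,0],[10,0,0,0,0]],
])

```text
t: 11.6
eef_pos: [0.5099, -0.0513, 0.099]
tool_rot: [0.0, 0.682, 0.731, 0.0]
contact_force: [-0.1, 0.8, -1.2]
gripper_width: 0.494
grasp_force: 30.6
```

Run:
```python
from h import *
o=get_obs();print(o['t'],o['eef_pos'],o['tool_rot'],o['contact_force'],o['gripper_width'])
im,P=shot('wrist');b,Q=shot('scene');np.save('w4.npy',im);np.savez('w4p',**P)
cv2.imwrite('pics/m2.png',np.hstack([cv2.resize(im[100:400,180:480],(400,400)),cv2.resize(b[140:270,270:400],(400,400))])[:,:,::-1])
```

```text
11.6 [ 0.50988282 -0.05134683  0.0989796 ] [4.51227428e-04 6.82125703e-01 7.31234643e-01 4.67603488e-04] [-0.08335407  0.77291757 -1.17447269] 0.49420365964298135
```

View pics/m2.png

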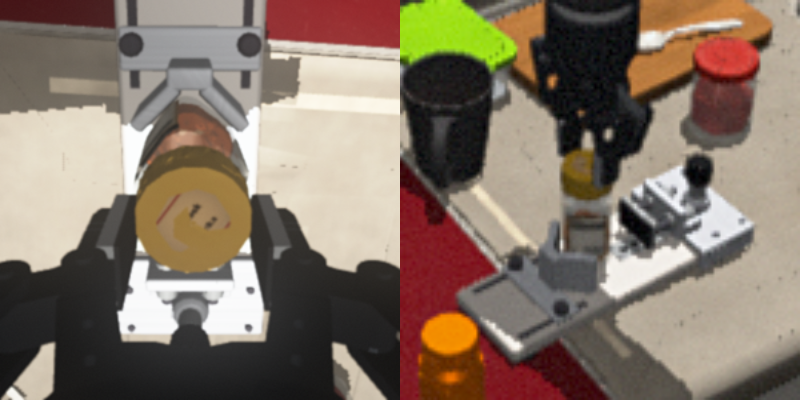

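The jar hangs upright between the pad and the V (left half: cap at (195,215), V tips at (140,120) and (240,120)). Now I lower it the last 20 mm gently.

Request:
arm_command([
  [[10,0,0,-0.1,0],[10,0,0,-0.1,0],[10,0,0,-0.06,0],[10,0,0,-0.03,0],[10,0,0,-0.02,0],[10,0,0,-0.01,0],[10,0,0,-0.01,0],[10,0,0,0,0],[10,0,0,0,0],[10,0,0,0,0]],
])

```text
t: 12.95
eef_pos: [0.5094, -0.0518, 0.0789]
tool_rot: [0.0, 0.682, 0.731, -0.0]
contact_force: [-2.3, 0.1, 6.0]
gripper_width: 0.491
grasp_force: 31.3
```

Request:
arm_command([
  [[50,0,0,0.01,0],[62,0,0,0,0],[72,0,0,0,0],[72,0,0,0,0],[72,0,0,0.3,0],[72,0,0,0.5,0],[72,0,0,0.5,0],[72,0,0,0.4,0],[72,0,0,0.15,0],[72,0,0,0,0]],
])

```text
t: 14.2
eef_pos: [0.5095, -0.0518, 0.1907]
tool_rot: [0.001, 0.682, 0.731, 0.0]
contact_force: [-0.6, 0.3, 0.9]
gripper_width: 0.845
grasp_force: 0.0
```

Request:
arm_command([
  [[60,0.01,-0.2,0,0],[60,0.02,-0.3,0,0],[60,0.02,-0.4,0,0],[60,0.02,-0.4,0,0],[60,0.02,-0.35,0,0],[60,0.02,-0.25,0,0],[60,0.02,-0.15,0,0],[60,0,0,0,0],[60,0,0,0,0],[60,0,0,0,0]],
])

```text
t: 15.45
eef_pos: [0.5171, -0.1739, 0.1901]
tool_rot: [-0.0, 0.682, 0.732, 0.0]
contact_force: [-0.0, 0.3, -0.8]
gripper_width: 0.706
grasp_force: 0.0
```

Run:
```python
from h import *
o=get_obs();print(o['t'],o['eef_pos'],o['tool_rot'],o['contact_force'],o['gripper_width'])
im,P=shot('wrist');np.save('w5.npy',im);np.savez('w5p',**P)
print('knob pred',proj(P,[.517,-.1745,.084]),'jar pred',proj(P,[.509,-.052,.12]))
cv2.imwrite('pics/w5.png',cv2.resize(im[60:360,200:460],None,fx=2,fy=2,interpolation=2)[:,:,::-1])
```

```text
15.45 [ 0.51713937 -0.17385619  0.19008904] [-9.15140512e-06  6.81799368e-01  7.31539208e-01  9.26206041e-05] [-0.01893807  0.30994387 -0.83143976] 0.7062880811912317
knob pred [323.22613676 187.02276962] jar pred [323.49908567  32.50826303]
```

View pics/w5.png

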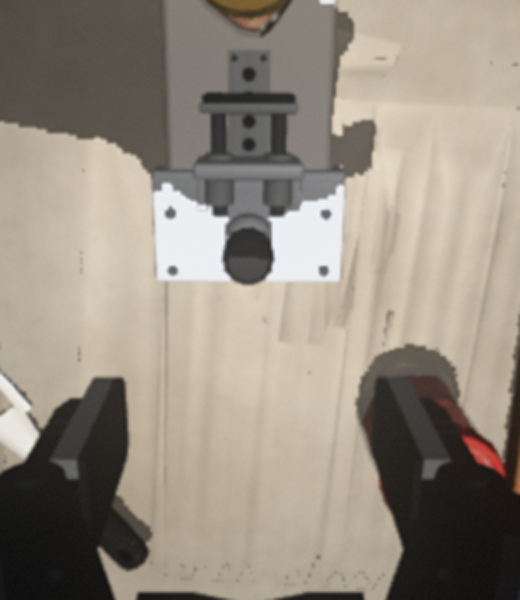

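The knob top is at crop (248,258), 2 px from the prediction, so its centre is about (0.517, −0.176). The jar stands at the top edge of the crop. I descend and grip the knob.

Request:
arm_command([
  [[60,0,-0.04,-0.2,0],[60,0,0,-0.4,0],[60,0,0,-0.5,0],[60,0,0,-0.5,0],[60,0,0,-0.4,0],[60,0,0,-0.2,0],[60,0,0,-0.08,0],[60,0,0,0,0],[40,0,0,0,0],[30,0,0,0,0]],
], newtons=50)

```text
t: 16.75
eef_pos: [0.5175, -0.1773, 0.0539]
tool_rot: [0.001, 0.682, 0.731, 0.0]
contact_force: [0.3, -0.7, -0.3]
gripper_width: 0.351
grasp_force: 0.0
```

Request:
arm_command([
  [[25,0,0,0,0],[20,0,0,0,0],[12,0,0,0,0],[5,0,0,0,0],[5,0,0,0,0],[5,0,0,0,0],[5,0,0,0,0],[5,0,0,0,0],[5,0,0,0,0],[5,0,0,0,0]],
])

```text
t: 18.0
eef_pos: [0.517, -0.1771, 0.0532]
tool_rot: [-0.0, 0.682, 0.731, -0.0]
contact_force: [-0.3, 0.6, 0.5]
gripper_width: 0.06
grasp_force: 0.0
```

Run:
```python
from h import *
o=get_obs();print(o['t'],o['eef_pos'],o['contact_force'],o['gripper_width'])
im,P=shot('wrist');b,Q=shot('scene');np.save('w6.npy',im)
E=np.array(P['extrinsics']);print(E[:3,3]-o['eef_pos'],E[:3,2])
print('tcp proj wrist',proj(P,o['eef_pos']),'scene',proj(Q,o['eef_pos']),'knob scene',proj(Q,[.517,-.1765,.072]))
cv2.imwrite('pics/m3.png',np.hstack([cv2.resize(im[100:400,180:480],(400,400)),cv2.resize(b[130:270,300:440],(400,400))])[:,:,::-1])
```

```text
18.0 [ 0.51701312 -0.17712416  0.05319691] [-0.27955651  0.57300753  0.52814556] 0.059717249571095296
[-0.00404184  0.07725678  0.17825591] [ 0.02060976 -0.30078693 -0.95346865]
tcp proj wrist [322.70871703 232.03332711] scene [366.40599979 200.31935169] knob scene [366.68101806 195.32169949]
```

View pics/m3.png

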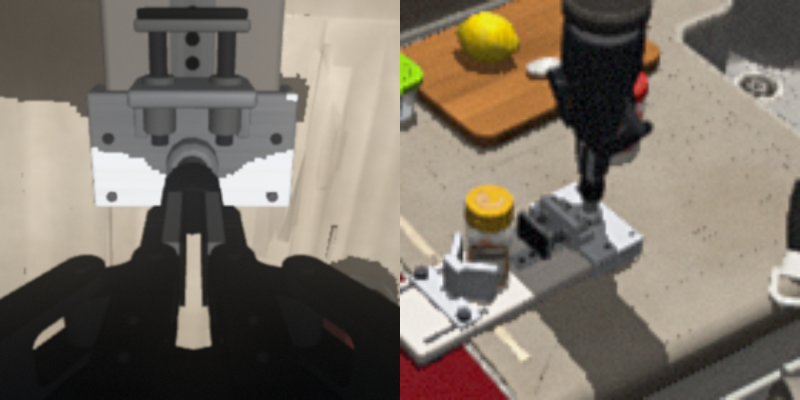

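The picture shows the fingers closed above the knob: the knob is at left (192,185), with the pads behind it. From the finger gap in the earlier view, the finger tips are about 40 mm above the reported TCP, which also explains the first miss on the jar. I open and go 25 mm lower.

Request:
arm_command([
  [[60,0,0,0,0],[60,0,0,0,0],[60,0,0,0,0],[60,0,0,0,0],[60,0,0.03,-0.12,0],[60,0,0,-0.15,0],[60,0,0,-0.1,0],[60,0,0,-0.05,0],[40,0,0,0,0],[30,0,0,0,0]],
])

```text
t: 19.35
eef_pos: [0.5173, -0.1754, 0.0282]
tool_rot: [0.0, 0.682, 0.731, 0.0]
contact_force: [-0.9, -0.3, -0.4]
gripper_width: 0.351
grasp_force: 0.0
```

Request:
arm_command([
  [[20,0,0,0,0],[10,0,0,0,0],[5,0,0,0,0],[5,0,0,0,0],[5,0,0,0,0],[5,0,0,0,0],[5,0,0,0,0],[5,0,0,0,0],[5,0,0,0,0],[5,0,0,0,0]],
])

```text
t: 20.6
eef_pos: [0.5165, -0.1755, 0.0285]
tool_rot: [-0.0, 0.682, 0.731, -0.001]
contact_force: [-3.0, 0.4, 5.3]
gripper_width: 0.261
grasp_force: 48.7
```

The knob is gripped (width reads 22 mm). I lift it 9 mm.

Request:
arm_command([
  [[5,0,0,0,0],[5,0,0,0.03,0],[5,0,0,0.03,0],[5,0,0,0.03,0],[5,0,0,0.03,0],[5,0,0,0.03,0],[5,0,0,0,0],[5,0,0,0,0],[5,0,0,0,0],[5,0,0,0,0]],
])

```text
t: 21.85
eef_pos: [0.5164, -0.1753, 0.0368]
tool_rot: [-0.0, 0.682, 0.731, -0.0]
contact_force: [-3.0, -1.1, -8.5]
gripper_width: 0.26
grasp_force: 49.2
```

Request:
arm_command([
  [[5,0,0.03,0,0],[5,-0.005,0.05,0,0],[5,-0.005,0.06,0,0],[5,-0.005,0.07,0,0],[5,-0.005,0.07,0,0],[5,-0.005,0.07,0,0],[5,-0.005,0.06,0,0],[5,-0.003,0.05,0,0],[5,0,0.04,0,0],[5,0,0,0,0]],
])

```text
t: 23.1
eef_pos: [0.5145, -0.1457, 0.0369]
tool_rot: [-0.0, 0.682, 0.731, -0.001]
contact_force: [-5.2, -4.3, -8.4]
gripper_width: 0.257
grasp_force: 49.2
```

Request:
arm_command([
  [[5,0.01,0.02,0,0],[5,0,0.02,0,0],[5,0,0.02,0,0],[5,0,0.02,0,0],[5,0,0.02,0,0],[5,0,0,0,0],[5,0,0,0,0],[5,0,0,0,0],[5,0,0,0,0],[5,0,0,0,0]],
])

```text
t: 24.35
eef_pos: [0.5142, -0.141, 0.0367]
tool_rot: [-0.0, 0.683, 0.731, -0.002]
contact_force: [-4.9, -7.4, -8.1]
gripper_width: 0.258
grasp_force: 49.3
```

The force rises by about 0.65 N/mm, so the pad began to give at jaw ≈ 29–30 mm. The 36 mm hole then gives about 7 mm of compression, and the 48 mm hole would be past the pad's end. I go to 36 mm and lower 4 mm as a test.

Request:
arm_command([
  [[5,0,0.02,0,0],[5,0,0.01,0,0],[5,0,0,0,0],[5,0,0,0,0],[5,0,0,-0.02,0],[5,0,0,-0.02,0],[5,0,0,-0.02,0],[5,0,0,-0.01,0],[5,0,0,0,0],[5,0,0,0,0]],
])

```text
t: 25.6
eef_pos: [0.5141, -0.1397, 0.0326]
tool_rot: [-0.0, 0.683, 0.731, -0.002]
contact_force: [-7.4, -7.3, -6.5]
gripper_width: 0.262
grasp_force: 49.5
```

The pin is below the strip level (z down 4.1 mm with the spring still pulling), so it's in the hole. I lower it the rest of the way and ease the side load.

Request:
arm_command([
  [[5,-0.01,0,0,0],[5,-0.01,0,-0.02,0],[5,0,0,-0.02,0],[5,0,0,-0.02,0],[5,0,0,-0.02,0],[5,0,0,0,0],[5,0,0,0,0],[5,0,0,0,0],[5,0,0,0,0],[5,0,0,0,0]],
])

```text
t: 26.85
eef_pos: [0.5141, -0.1397, 0.0286]
tool_rot: [0.001, 0.683, 0.731, -0.001]
contact_force: [-6.2, -7.4, -1.5]
gripper_width: 0.257
grasp_force: 50.1
```

Request:
arm_command([
  [[5,0,-0.01,0,0],[5,0,-0.01,0,0],[5,0,-0.01,0,0],[5,0,-0.01,0,0],[5,0,0,0,0],[30,0,0,0,0],[45,0,0,0,0],[60,0,0,0,0],[60,0,0,0,0],[60,0,0,0,0]],
])

```text
t: 28.1
eef_pos: [0.5147, -0.1398, 0.0281]
tool_rot: [0.0, 0.682, 0.731, 0.0]
contact_force: [-0.6, -0.1, -1.1]
gripper_width: 0.704
grasp_force: 0.0
```

Request:
arm_command([
  [[60,0,0,0,0],[60,0,0,0.1,0],[60,0,0,0.3,0],[60,0,0,0.5,0],[60,0,0,0.6,0],[60,0,0,0.5,0],[60,0,-0.1,0.4,0],[60,0,-0.2,0.2,0],[60,0,-0.2,0,0],[60,0,-0.05,0,0]],
])

```text
t: 29.35
eef_pos: [0.5136, -0.1744, 0.1831]
tool_rot: [-0.001, 0.683, 0.73, -0.0]
contact_force: [-0.2, 0.2, -0.5]
gripper_width: 0.702
grasp_force: 0.0
```

Run:
```python
from h import *
o=get_obs();print(o['t'],o['eef_pos'],o['contact_force'])
im,P=shot('wrist');a,T=shot('top')
knob0=np.array([.517,-.1765]);yh=np.array([-.066,.998])
g=cv2.cvtColor(im,cv2.COLOR_RGB2GRAY)
for j in (.024,.036): print(j,'pred knob top',proj(P,[*(knob0+j*yh),.084]))
u,v=proj(P,[*(knob0+.036*yh),.084]).astype(int)
r=(g[v-60:v+60,u-50:u+50]<75).astype(np.uint8)
for s in cv2.connectedComponentsWithStats(r)[2][1:]:
    if s[4]>80:print('dark',s+[u-50,v-60,0,0,0])
h=cv2.cvtColor(im,cv2.COLOR_RGB2HSV)
m=((h[...,0]>=17)&(h[...,0]<=32)&(h[...,1]>110)&(h[...,2]>70)).astype(np.uint8)
for s in cv2.connectedComponentsWithStats(m)[2][1:]:
    if s[4]>100:print('cap',s,ray(P,s[0]+s[2]/2-.5,s[1]+s[3]/2-.5,.12))
h=cv2.cvtColor(a,cv2.COLOR_RGB2HSV)
m=((h[...,0]>=19)&(h[...,0]<=28)&(h[...,1]>110)&(h[...,2]>90)).astype(np.uint8);m[:180]=0
for s in cv2.connectedComponentsWithStats(m)[2][1:]:
    if s[4]>40:print('top',s,ray(T,s[0]+s[2]/2-.5,s[1]+s[3]/2-.5,.12))
# dark profile along board centreline
O=np.array([.5107,-.0735]);xh=np.array([.998,.066])
for z in(.06,):
  print([ (round(y*1000),int(np.median([g[tuple(proj(P,[*(O+x*xh+y*yh),z]).round().astype(int)[::-1])] for x in(-.019,-.016,.016,.019)]))) for y in np.arange(-.03,.02,.002)])
cv2.imwrite('pics/w7.png',im[:,:,::-1])
```

```text
29.35 [ 0.51358186 -0.17435097  0.18306348] [-0.2133701   0.16953069 -0.4905925 ]
0.024 pred knob top [327.25567285 164.92758986]
0.036 pred knob top [327.28869355 151.42473564]
dark [305  91  12  13  84]
dark [336  91  12  13  90]
dark [309 128   8  11  82]
dark [315 139  27  29 613]
cap [ 298    0   62   62 2532] [ 0.50917889 -0.05227746  0.12      ]
cap [ 550  237   77   54 2886] [ 0.7423801  -0.21563847  0.12      ]
top [238 190  11  13 102] [0.54694784 0.1665966  0.12      ]
top [313 202  16  16 161] [ 0.50528353 -0.04577945  0.12      ]
top [254 230  12  14 131] [0.43504517 0.12127427 0.12      ]
[(-30, 134), (-28, 96), (-26, 84), (-24, 79), (-22, 85), (-20, 84), (-18, 85), (-16, 84), (-14, 76), (-12, 77), (-10, 58), (-8, 91), (-6, 103), (-4, 62), (-2, 43), (0, 110), (2, 128), (4, 128), (6, 127), (8, 122), (10, 108), (12, 88), (14, 81), (16, 100), (18, 156)]
```

The knob top is at (328,153), matching the 36 mm hole. The pad's face is at about −1 mm where it would be at +7 if uncompressed, so it is pressed in about 8 mm. The jar is upright in the V. To be sure the pin is fully home, I regrip the knob lightly and press down about 1 mm.

Request:
arm_command([
  [[60,0.02,0.15,0,0],[60,0,0.22,0,0],[60,0,0.15,0,0],[60,0,0.05,-0.2,0],[60,0,0,-0.5,0],[60,0,0,-0.6,0],[60,0,0,-0.6,0],[60,0,0,-0.4,0],[60,0,0,-0.2,0],[60,0,0,-0.08,0]],
], newtons=25)

```text
t: 30.7
eef_pos: [0.5154, -0.1386, 0.0286]
tool_rot: [-0.0, 0.682, 0.731, -0.0]
contact_force: [0.1, -0.0, -0.1]
gripper_width: 0.701
grasp_force: 0.0
```

Request:
arm_command([
  [[40,0,0,0,0],[30,0,0,0,0],[20,0,0,0,0],[10,0,0,0,0],[10,0,0,0,0],[10,0,0,0,0],[10,0,0,0,0],[10,0,0,0,0],[10,0,0,0,0],[10,0,0,0,0]],
])

```text
t: 31.95
eef_pos: [0.5141, -0.1391, 0.0299]
tool_rot: [-0.001, 0.683, 0.731, -0.001]
contact_force: [-6.4, 0.7, 7.0]
gripper_width: 0.268
grasp_force: 24.3
```

Request:
arm_command([
  [[10,0,0,-0.01,0],[10,0,0,-0.01,0],[10,0,0,0,0],[10,0,0,0,0],[10,0,0,0,0],[10,0,0,0,0],[10,0,0,0,0],[10,0,0,0,0],[10,0,0,0,0],[10,0,0,0,0]],
])

```text
t: 33.2
eef_pos: [0.5142, -0.1392, 0.0298]
tool_rot: [-0.0, 0.683, 0.731, -0.001]
contact_force: [-10.0, 0.7, 18.1]
gripper_width: 0.271
grasp_force: 25.4
```

It is bottomed: the force rose 11 N with no further travel, so the pin is fully home. I release and withdraw.

Request:
arm_command([
  [[10,0,0,0.01,0],[10,0,0,0.01,0],[10,0,0,0,0],[30,0,0,0,0],[45,0,0,0,0],[60,0,0,0,0],[60,0,0,0,0],[60,0,0,0,0],[60,0,0,0.1,0],[60,0,0,0.3,0]],
])

```text
t: 34.45
eef_pos: [0.515, -0.1385, 0.0534]
tool_rot: [-0.001, 0.682, 0.731, -0.0]
contact_force: [-0.1, -0.1, 1.0]
gripper_width: 0.698
grasp_force: 0.0
```

Request:
arm_command([
  [[60,0,0,0.5,0],[60,0,0,0.6,0],[60,0,0,0.6,0],[60,0,-0.1,0.4,0],[60,0,-0.2,0.2,0],[60,0,-0.2,0,0],[60,0,-0.07,0,0],[60,0,0,0,0],[60,0,0,0,0],[60,0,0,0,0]],
])

```text
t: 35.7
eef_pos: [0.5156, -0.1724, 0.1909]
tool_rot: [-0.0, 0.682, 0.731, -0.0]
contact_force: [0.2, 0.0, 0.4]
gripper_width: 0.701
grasp_force: 0.0
```

Run:
```python
from h import *
o=get_obs();print(o['t'],o['eef_pos'],o['contact_force'])
im,P=shot('wrist');a,T=shot('top');g=cv2.cvtColor(im,cv2.COLOR_RGB2GRAY)
knob0=np.array([.517,-.1765]);yh=np.array([-.066,.998]);xh=np.array([.998,.066])
u,v=proj(P,[*(knob0+.036*yh),.084]);print('pred',u,v)
r=(g[int(v)-60:int(v)+60,int(u)-50:int(u)+50]<75).astype(np.uint8)
for s in cv2.connectedComponentsWithStats(r)[2][1:]:
    if s[4]>300:print('knob',s[0]+s[2]/2+int(u)-50,s[1]+s[3]/2+int(v)-60)
O=np.array([.5107,-.0735])
print([(round(y*1000),int(np.median([g[tuple(proj(P,[*(O+x*xh+y*yh),.06]).round().astype(int)[::-1])] for x in(-.019,-.016,.016,.019)]))) for y in np.arange(-.012,.006,.002)])
h=cv2.cvtColor(a,cv2.COLOR_RGB2HSV)
m=((h[...,0]>=19)&(h[...,0]<=28)&(h[...,1]>110)&(h[...,2]>90)).astype(np.uint8);m[:180]=0
for s in cv2.connectedComponentsWithStats(m)[2][1:]:
    if s[4]>100:print('top',s,ray(T,s[0]+s[2]/2-.5,s[1]+s[3]/2-.5,.12))
print(job.hand_in())
```

```text
35.7 [ 0.5155877  -0.17239154  0.19090732] [0.17385411 0.01222842 0.40406952]
pred 324.7956955289005 152.15693573063746
knob 325.5 153.5
[(-12, 84), (-10, 66), (-8, 83), (-6, 103), (-4, 64), (-2, 42), (0, 109), (2, 129), (4, 129)]
top [313 202  16  16 158] [ 0.50528353 -0.04577945  0.12      ]
top [254 230  12  14 130] [0.43504517 0.12127427 0.12      ]
the job is handed in; nothing more can be done
None
```

The job is handed in at 35.7 s: the jar stands upright in the V, held by the pad pressed in about 7–8 mm, with the pin fully home in the 36 mm hole and the robot clear; I viewed 11 pictures, one over the limit of 10.

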